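Set the jeweller's showing board for a client

TASK

Set the showing board for a client: the ring stand upright in the middle of the marble plinth's top, the amber jar on the board midway between the plinth and the bead dish, and the blue ring box on the board straight behind the dish (on the side away from the brass strip), square to the board, with a gap of 3 cm between dish and box. Stand the loupe, wide end down, in the middle of the ring box's lid. Set each thing down without dropping it, and leave the hammer, pliers and mug alone.

Things in the scene. Friction and masses are not known exactly. Their poses are not given: they have to be found in the camera images.
- board: slate-grey showing board fixed on the bench, 220 (x) by 320 (y) by 10 mm thick; origin at the centre of its underside, z up. Its front is the long edge with the brass strip, which faces the robot; its x axis points from the front to the back, its y axis to its left. The plinth and the dish stand fixed on it, at x = -45 mm and y = +105 and -105 mm in its frame, either one on the left
- plinth: low round plinth of white marble with a flat top, fixed on the board, 84 mm across, 30 mm high; origin at the centre of its underside, z up; its axes are parallel to the board's
- dish: white ceramic dish with red, white and brown beads in it, fixed on the board, 84 mm across the rim, 26 mm high; origin at the centre of its underside, z up; its axes are parallel to the board's
- cone: wooden ring stand with a gold ring on it, loose, 0.08 kg: a round foot 40 mm across and 28 mm high, and above it a cone tapering to a point 62 mm above the underside; take it by the foot; origin at the centre of its underside, z up
- jar: amber glass jar with a red lid, loose, 0.11 to 0.23 kg: body 50 mm across and 48 mm high, lid 45 mm across, 62 mm high in all; origin at the centre of its underside, z up
- ring_box: closed blue ring box with a thin brass seam, loose, 0.08 to 0.17 kg: 55 by 55 mm (x, y), 40 mm high, flat top; its lid does not open; origin at the centre of its underside, z up, x and y square to its sides
- loupe: black eye loupe standing on its wide end, glass lens on top, loose, 0.04 kg: 36 mm across up to 18 mm high, then tapering to 28 mm at the top, 28 mm high; origin at the centre of its underside, z up
- hammer: bystander: hammer, 180 mm long, lying on the bench beyond the right-hand side of the work; leave alone
- pliers: bystander: orange-handled pliers, 130 mm long, lying on the bench beyond the left-hand side of the work; leave alone
- mug: bystander: blue mug, 76 mm across, 85 mm high, standing beyond the board; leave alone
There are look-alikes about, which are no part of the job. There is more than one size of the ring_box; the job needs the middle-sized.

How it is judged:
By the outcome, as a careful person would: the job done as asked, in the order asked, and still so for the second after the job is handed in, with the robot touching nothing.
It also fails if it takes over 112 s, if anything falls off the work surface, if the arm or the gripper's body presses on something with over 40 N, if the wrist force passes 120 N, or if a joint passes its speed limit or range.

ROBOT

A 7-joint arm with a two-finger parallel gripper is mounted at the origin on the work surface. World frame = base frame: x ahead of the robot, y to its left, z up, the work surface at z = 0. Lengths are in m, angles in rad, forces in N, time in s.
With the tool pointing down it reaches from about 0.35 to 0.9 m from the base axis. Payload 8.1 kg.
Tool frame: the origin (TCP) lies on the centre line of the jaws, within the pads' length; the fingertips stand bot.finger_overhang ahead of it and the grasp point (between the pads) lies 8 mm behind it (bot.finger_overhang is the distance from the TCP to the fingertips, in m); z points along the fingers, y is the line along which they close (so a half turn about z gives the same grasp; the last joint's range is limited). The gripper opens to 85 mm and grips with 20 to 120 N. Pads are 22 mm wide; open, the fingers measure 114 mm over their backs; the gripper's body (76 mm by 85 mm) begins 54 mm behind the grasp point. The pads swing forward as they close: fully open they stand 13 mm farther back than shut.
Start: joints at [1.23, 0.434, 0.025, 1.573, -0.012, 1.134, -0.075], TCP at [0.147, -0.607, 0.208] pointing down, gripper open.
Joint ranges: [-2.62, 2.62], [-0.44, 2.09], [-1.27, 1.32], [0.08, 2.57], [-1.32, 4.46], [0.12, 2], [-2.74, 2.74]. Speed limits (rad/s): [2.22, 2.22, 3.01, 3.01, 3.14, 3.14, 3.14].

INTERFACE

Orientations are given as a unit quaternion [w, x, y, z].
In Python, from workcell import get_obs, viewer, job, bot gives the robot as it stands. The module is installed in compiled form; this text tells all that it offers.
- The arm moves only by the tool send_rows, never from a script. Its argument "commands" is a list of rows, each a list of 3 entries, a list of its own where there are three numbers: the finger opening in m, from 0 to 0.0854, then the shift along the tool's x, y, z in m, then the turn about the tool's z in degrees. In form: [[claw, [tx, ty, tz], roll], ...]. A call has 1 to 10 rows; each row shifts and turns the commanded pose from where the row before left it, along the tool's axes as they then stand; what a row does not reach is not made up. A row lasts 1/12 s, in which the tool goes at most 41.7 mm and 7.16 degrees, less where a joint would pass 70% of its speed; a pose out of reach is approached as far as the arm can. A call with a gripper value outside its range is refused whole. The fingers move at their own pace and stop on an object; "newtons" is the grip in N (left out, the last holds). Time passes only in rows, so rows that do not move let the fingers close. It gives the time, the measured TCP pose, the force, the opening and the grip force at its end, in the units of the state.
- get_obs(): the state, without advancing time (a new reading comes with each control period).
- viewer.capture(name): name is "side" or "top" or "wrist"; returns the picture (400x640x3 uint8, red, green, blue); there is no depth.
- viewer.camera_model(name): a dict with "camera_matrix" (3x3 intrinsics, pixels), "D" ([k1, k2, p1, p2, k3] as OpenCV has them; the pictures are not rectified), "cam_to_world" (4x4, takes a point from camera to world coordinates). Camera axes: x right, y up, looking along -z (the intrinsics and any distortion apply to the point x, -y, -z); pixel columns grow to the right and rows downward; lengths in m; the calibration is good to about 2 mm. A picture is of the moment at which its call begins: read the wrist's pose just before it. camera_model takes no time and is no camera call; for the wrist camera it gives the pose at the moment of the call.
- job.sign_off(): hands the job in; it is judged then, once.
Trained networks look in the newest picture that a camera, given by its name, has taken for a name from the list of things; names that differ only in an ending like _2 or _b are one class to them, and where a whole thing is asked for, a point or a joint stands for the part that bears it (a point fixed in the world has none). Each returns a list of dicts, best first, with "p" (0 to 1); they miss things now and then, are a little off and sometimes report something else, mostly with a low value. They report only what shows in the picture. A call takes as long as a camera call. They do not tell look-alikes from the thing itself.
- viewer.boxes_of(camera, label): "at" ([x, y, z] in m, in the coordinates of the camera as it stood for that picture, good to about 4 mm: the middle of the surface that is visible of it).
The state is a dict: "time": time; "qpos": joint angles; "qd": joint speeds; "effort": joint torques, N m; "eef_pos": TCP position; "orientation": TCP orientation; "ft_force": force on the tool from outside, world axes, zero at the start; "moment": the same for the moment, N m; "opening": opening from 0.0 (shut) to 1.0 (fully open); "grip_force": force on a finger pad.
Only numpy, scipy, OpenCV 4.12 (cv2) and the standard library are available. Lean on these libraries where they do the work, as an engineer would, in place of code of your own. Each camera call takes 0.05 s, during which the arm holds its last target. There are 200 camera calls.

## Working session

There is one attempt and no reset: what is moved stays moved. The work goes in short steps, Python scripts to look and compute and a tool call to move; the robot and the scene stay as the last step left them, time stands still between calls to the robot, and variables do not carry over. Pictures are saved under pics/ and viewed, at most 14 in all, crops included, and the job is handed in when it is done.

Besides the shell and the picture viewer there is one more tool, called after "Emit:" by a JSON object that holds its "fn" and its "kwargs". send_rows: Moves the arm, as the interface text tells. Its arguments: {"type":"object","properties":{"commands":{"type":"array"},"newtons":{"type":"number"}},"required":["commands"]}

```bash
mkdir -p pics; cat > h.py <<'E'
import numpy as np, cv2
from workcell import get_obs, viewer, job, bot
def ray(cm,px):
    K=np.array(cm["camera_matrix"]);D=np.array(cm["D"],float);T=np.array(cm["cam_to_world"])
    n=cv2.undistortPoints(np.array([[px]],float),K,D)[0,0]
    return T[:3,3],T[:3,:3]@np.array([n[0],-n[1],-1])
def onz(cm,px,z):
    o,d=ray(cm,px); return o+d*(z-o[2])/d[2]
def proj(cm,P):
    T=np.array(cm["cam_to_world"]);c=(np.array(P)-T[:3,3])@T[:3,:3]
    return cv2.projectPoints((c*[1,-1,-1]).reshape(-1,1,3),np.zeros(3),np.zeros(3),np.array(cm["camera_matrix"]),np.array(cm["D"],float))[0][:,0]
def tri(r):
    A=sum(np.eye(3)-np.outer(d,d)/(d@d) for o,d in r);b=sum((np.eye(3)-np.outer(d,d)/(d@d))@o for o,d in r)
    return np.linalg.solve(A,b)
def save(n,im): cv2.imwrite(f"pics/{n}.png",im[:,:,::-1])
E
python3 - <<'E'
from h import *
np.set_printoptions(precision=4,suppress=True)
print(bot.finger_overhang,get_obs())
for c in("top","side"):
    im=viewer.capture(c);save(c+"0",im);cm=viewer.camera_model(c);T=np.array(cm["cam_to_world"])
    print(c,T[:3,3],cm["camera_matrix"][0])
    for l in("board","plinth","dish","cone","jar","ring_box","loupe"):
        for b in viewer.boxes_of(c,l):
            w=T[:3,:3]@np.array(b["at"])+T[:3,3]; print(l,round(b["p"],2),w,proj(cm,w)[0].astype(int))
E
```

```text
0.011 {'time': 0.0, 'qpos': array([ 1.2304,  0.4352,  0.025 ,  1.5741, -0.0116,  1.134 , -0.0751]), 'qd': array([-0.0005, -0.0003, -0.0011,  0.0011,  0.0001, -0.0005, -0.0002]), 'effort': array([ -0.0008, -67.0472,   1.0242, -31.6212,   0.0156,   0.0125,
         0.0001]), 'eef_pos': array([ 0.1471, -0.6069,  0.2072]), 'orientation': array([-0.0008,  0.9929,  0.1186, -0.0002]), 'ft_force': array([ 1.4515, -0.4323, -1.0981]), 'moment': array([-0.0332,  0.0429,  0.0826]), 'grip_force': 0.0, 'opening': 1.0003814445009844}
top [ 0.2907 -0.0127  1.4345] [490.0703   0.     323.6045]
board 0.83 [ 0.5855 -0.0456  0.0137] [344 184]
plinth 0.75 [0.5254 0.066  0.0413] [306 202]
dish 0.86 [ 0.5242 -0.1512  0.027 ] [381 203]
cone 0.75 [ 0.5698 -0.3308  0.0268] [441 188]
jar 0.59 [0.5744 0.3647 0.0673] [202 183]
jar 0.51 [ 0.4303 -0.3627  0.0338] [455 235]
ring_box 0.74 [ 0.2952 -0.3086  0.0543] [439 283]
ring_box 0.66 [ 0.4347 -0.3647  0.0396] [456 234]
ring_box 0.51 [ 0.4042 -0.2625  0.0268] [420 245]
side [0.3333 0.7369 0.9792] [488.2827   0.     316.7692]
board 0.92 [ 0.5924 -0.0243  0.0086] [299 207]
plinth 0.72 [0.5296 0.0718 0.0367] [312 235]
dish 0.69 [0.4368 0.3436 0.028 ] [321 351]
dish 0.64 [ 0.5327 -0.1537  0.0264] [334 171]
cone 0.76 [ 0.5753 -0.3309  0.0276] [334 126]
jar 0.65 [0.5716 0.3833 0.0642] [250 345]
ring_box 0.74 [ 0.302  -0.2931  0.058 ] [427 144]
ring_box 0.65 [ 0.4351 -0.3498  0.0375] [382 128]
ring_box 0.62 [ 0.4086 -0.2572  0.0274] [386 153]
ring_box 0.16 [0.4392 0.3437 0.0302] [320 350]
loupe 0.66 [0.4355 0.3435 0.0267] [321 352]
```

View pics/top0.png

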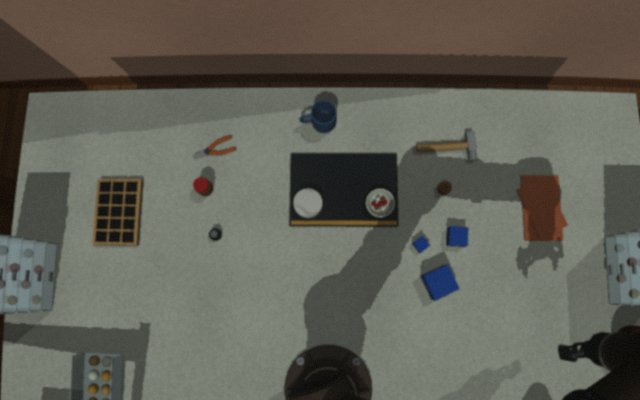

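View pics/side0.png

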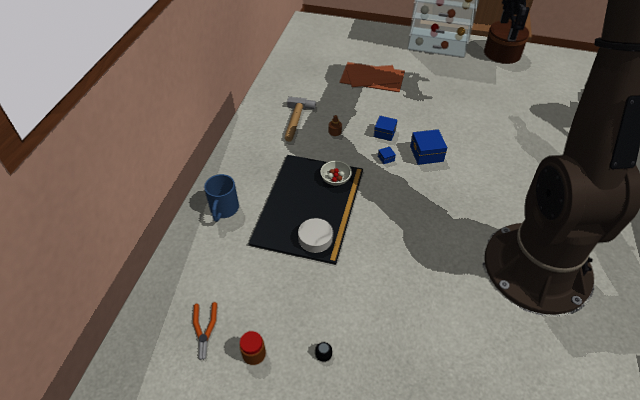

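Candidates (top picture):
- **Ring boxes:** large (439,283), middle (457,236), small (420,243). I choose the middle one.
- **Jar:** red-lidded (203,186), the only one.
- **Loupe:** (215,233).
- **Ring stand:** (445,188).

The plinth is on the left at (307,203), and the dish on the right at (380,203). I'll get the wrist camera's geometry first.

```bash
cat >> h.py <<'E'
from scipy.spatial.transform import Rotation as R
def yawpose():
    o=get_obs();q=o["orientation"];M=R.from_quat(np.r_[q[1:],q[0]]).as_matrix()
    return o,np.array(o["eef_pos"]),M,np.degrees(np.arctan2(M[1,0],M[0,0]))
def plan(t,yaw=None):
    "shift in tool axes after turning to yaw (do the turn first); roll is about tool z (down)"
    o,p,M,y=yawpose()
    if yaw is None: yaw=y
    a=np.radians(yaw);X=np.array([np.cos(a),np.sin(a),0]);Y=np.array([np.sin(a),-np.cos(a),0])
    d=np.array(t)-p
    print("t",round(o["time"],2),"at",p.round(4),"yaw",y.round(2),"roll",round(y-yaw,2),"shift",np.round([d@X,d@Y,-d[2]],4),"tilt",M[:,2].round(4))
E
python3 - <<'E'
from h import *
np.set_printoptions(precision=4,suppress=True)
o,p,M,y=yawpose();T=np.array(viewer.camera_model("wrist")["cam_to_world"]);print(M,y)
print("cam in tool",M.T@(T[:3,3]-p),"axes",M.T@T[:3,:3],viewer.camera_model("wrist")["camera_matrix"])
plan([0.43,-0.30,0.33],0)
E
```

```text
[[ 0.9719  0.2355  0.    ]
 [ 0.2355 -0.9719 -0.0001]
 [-0.      0.0001 -1.    ]] 13.61951712872631
cam in tool [ 0.0722  0.0004 -0.1658] axes [[ 0.0005  0.9581  0.2863]
 [ 1.     -0.0006  0.0002]
 [ 0.0004  0.2863 -0.9581]] [[303.9784   0.     321.2891]
 [  0.     303.9784 196.527 ]
 [  0.       0.       1.    ]]
t 0.8 at [ 0.1472 -0.6074  0.2081] yaw 13.62 roll 13.62 shift [ 0.2828 -0.3074 -0.1219] tilt [ 0.     -0.0001 -1.    ]
```

Emit:
{"fn": "send_rows", "kwargs": {"commands": [[0.0854,[0,0,0],6.8],[0.0854,[0,0,0],6.82],[0.0854,[0.018,-0.02,-0.024],0],[0.0854,[0.025,-0.027,-0.014],0],[0.0854,[0.025,-0.027,-0.014],0],[0.0854,[0.025,-0.027,-0.014],0],[0.0854,[0.025,-0.027,-0.014],0],[0.0854,[0.025,-0.027,-0.014],0],[0.0854,[0.025,-0.027,-0.014],0],[0.0854,[0.025,-0.027,-0.014],0]]}}

```text
time: 1.63
eef_pos: [0.3411, -0.3969, 0.331]
orientation: [0.0, 1.0, -0.0, 0.0]
ft_force: [0.8, -0.8, -0.6]
opening: 1.002
grip_force: 0.0
```

Emit:
{"fn": "send_rows", "kwargs": {"commands": [[0.0854,[0.025,-0.027,0],0],[0.0854,[0.025,-0.027,0],0],[0.0854,[0.02,-0.02,0],0],[0.0854,[0.01,-0.01,0],0],[0.0854,[0,0,0],0],[0.0854,[0,0,0],0],[0.0854,[0,0,0],0]]}}

```text
time: 2.22
eef_pos: [0.4194, -0.3153, 0.33]
orientation: [0.0, 1.0, -0.001, -0.0]
ft_force: [-0.3, -0.4, -0.8]
opening: 1.002
grip_force: 0.0
```

```bash
cat >> h.py <<'E'
def look(n,labels=("cone","ring_box","dish","plinth","jar","loupe")):
    im=viewer.capture("wrist");cm=viewer.camera_model("wrist");T=np.array(cm["cam_to_world"]);save(n,im)
    np.save(f"pics/{n}.npy",cm,allow_pickle=True)
    for l in labels:
        for b in viewer.boxes_of("wrist",l):
            w=T[:3,:3]@np.array(b["at"])+T[:3,3]; print(l,round(b["p"],2),w.round(4),proj(cm,w)[0].astype(int))
    return im,cm
E
python3 - <<'E'
from h import *
plan([0.43,-0.30,0.33],0); look("w1"); plan([0.43,-0.30,0.33],0)
E
```

```text
t 2.22 at [ 0.4194 -0.3153  0.33  ] yaw -0.07 roll -0.07 shift [ 0.0106 -0.0153 -0.    ] tilt [-5.e-04 -5.e-04 -1.e+00]
cone 0.57 [ 0.5757 -0.3362  0.0299] [335  43]
cone 0.15 [ 0.5264 -0.1443  0.0242] [204  82]
ring_box 0.88 [ 0.3084 -0.3195  0.0576] [323 228]
ring_box 0.69 [ 0.4104 -0.2681  0.0287] [290 160]
dish 0.79 [ 0.5219 -0.1468  0.0247] [206  85]
plinth 0.93 [0.5256 0.0518 0.0421] [66 84]
t 2.57 at [ 0.4198 -0.3149  0.33  ] yaw -0.06 roll -0.06 shift [ 0.0102 -0.0149  0.    ] tilt [-0.e+00 -1.e-04 -1.e+00]
```

View pics/w1.png

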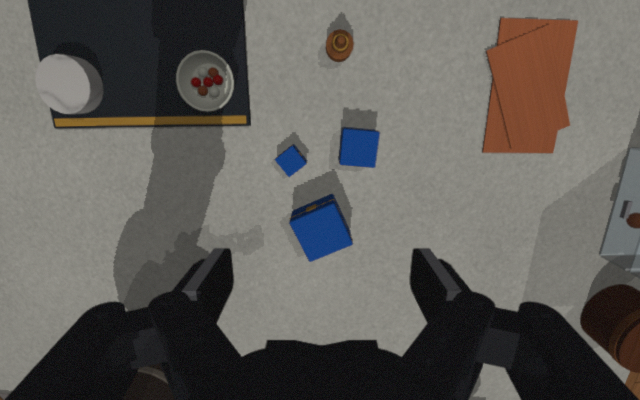

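The picture shows the ring stand at (340,44), and the middle box at (359,147) between the small (291,160) and large (321,228) ones. The dish is at (206,80) and the plinth at (68,84). Next I'll move over the ring stand for a second view.

Emit:
{"fn": "send_rows", "kwargs": {"commands": [[0.0854,[0.013,0.002,0.013],0],[0.0854,[0.026,0.004,0.026],0],[0.0854,[0.026,0.004,0.026],0],[0.0854,[0.026,0.004,0.026],0],[0.0854,[0.026,0.004,0.026],0],[0.0854,[0.013,0.002,0.013],0],[0.0854,[0,0,0],0],[0.0854,[0,0,0],0],[0.0854,[0,0,0],0]]}}

```text
time: 3.32
eef_pos: [0.5498, -0.3349, 0.2009]
orientation: [0.0, 1.0, -0.0, 0.0]
ft_force: [-0.3, 1.1, -0.3]
opening: 0.998
grip_force: 0.0
```

```bash
python3 - <<'E'
from h import *
plan([0.573,-0.335,0.2],0); look("w2",("cone","dish","ring_box"))
E
```

```text
t 3.32 at [ 0.5498 -0.3349  0.2009] yaw -0.04 roll -0.04 shift [0.0232 0.0001 0.0009] tilt [ 4.e-04 -7.e-04 -1.e+00]
cone 0.57 [ 0.5819 -0.3397  0.0305] [324 144]
dish 0.92 [ 0.5257 -0.145   0.0275] [158 192]
ring_box 0.75 [ 0.4126 -0.2658  0.0277] [266 278]
ring_box 0.62 [ 0.4395 -0.3727  0.042 ] [352 264]
```

View pics/w2.png

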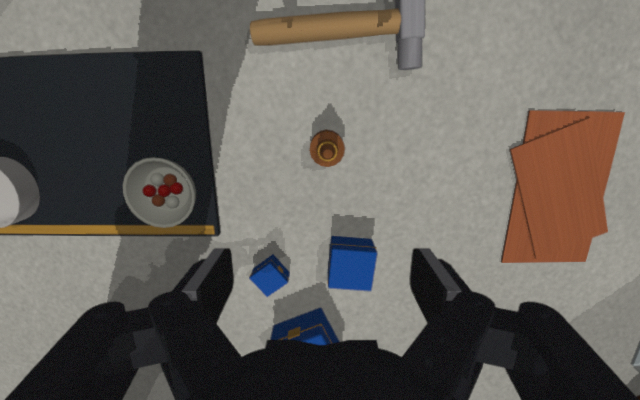

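```bash
cat >> h.py <<'E'
from scipy.optimize import least_squares
def cyl(prof,n=40):
    a=np.linspace(0,2*np.pi,n,endpoint=False)
    return np.vstack([np.c_[r*np.cos(a),r*np.sin(a),np.full(n,z)] for z,r in prof])
def box(lx,ly,h): return np.array([[sx*lx/2,sy*ly/2,z] for sx in(1,-1) for sy in(1,-1) for z in(0,h)])
CONE=cyl([(0,.02),(.028,.02),(.062,.001)]);JAR=cyl([(0,.025),(.048,.025),(.062,.0225)])
BOX=box(.055,.055,.04);LOUPE=cyl([(0,.018),(.018,.018),(.028,.014)])
PLINTH=cyl([(0,.042),(.03,.042)]);DISH=cyl([(.013,.035),(.026,.042)])
def blob(m,seed,fill=5):
    m=cv2.morphologyEx(m.astype(np.uint8),cv2.MORPH_CLOSE,np.ones((fill,fill)))
    cs,_=cv2.findContours(m,cv2.RETR_EXTERNAL,cv2.CHAIN_APPROX_NONE)
    cs=[c for c in cs if cv2.contourArea(c)>30]
    return min(cs,key=lambda c:-cv2.pointPolygonTest(c,tuple(map(float,seed)),True))[:,0].astype(float)
def fit(views,pts,x0,zfree=True,yaw=False,hull=False):
    "views: [(cm,contour)]; x0: x,y,z,yaw of object base"
    def full(v):
        f=np.array(x0,float);k=[0,1]+([2] if zfree else [])+([3] if yaw else []);f[k]=v;return f
    def res(v):
        x,y,z,t=full(v);Rz=R.from_euler('z',t).as_matrix();P=pts@Rz.T+[x,y,z];r=[]
        for cm,c in views:
            h=cv2.convexHull(proj(cm,P).astype(np.float32))
            r+=[cv2.pointPolygonTest(h,(float(a),float(b)),True) for a,b in c]
        return np.array(r)
    k=[0,1]+([2] if zfree else [])+([3] if yaw else [])
    s=least_squares(res,np.array(x0,float)[k],loss="soft_l1",diff_step=1e-4,x_scale=[.01]*len([i for i in k if i<3])+[.1]*yaw)
    return full(s.x),np.sqrt(np.mean(res(s.x)**2))
def load(n): return cv2.imread(f"pics/{n}.png")[:,:,::-1].astype(int),np.load(f"pics/{n}.npy",allow_pickle=True).item()
brown=lambda i:(i[:,:,0]>1.45*i[:,:,2])&(i[:,:,0]>35)
blue=lambda i:(i[:,:,2]>1.6*i[:,:,0])&(i[:,:,2]>50)
E
python3 - <<'E'
from h import *
np.set_printoptions(precision=4,suppress=True)
A=load("w1");B=load("w2")
for nm,f,pts,s1,s2,x0,yw in (("cone",brown,CONE,(340,44),(326,148),[.575,-.335,0,0],False),("box",blue,BOX,(359,147),(352,270),[.435,-.365,0,0],True)):
    v=[(A[1],blob(f(A[0]),s1)),(B[1],blob(f(B[0]),s2))]
    print(nm,[cv2.boundingRect(c.astype(np.int32)) for _,c in v],fit(v,pts,x0,True,yw),[fit([w],pts,x0,False,yw) for w in v])
    # size check
    if nm=="box":
        for k in(.045,.065): print(k,fit(v,box(k,k,k*.73),x0,True,True))
plan([0.573,-0.335,0.2],0)
E
```

```text
cone [(326, 29, 28, 33), (310, 130, 35, 37)] (array([ 0.5758, -0.342 , -0.0058,  0.    ]), np.float64(0.8957047752040975)) [(array([ 0.5758, -0.3418,  0.    ,  0.    ]), np.float64(1.0218326159082645)), (array([ 0.576 , -0.3418,  0.    ,  0.    ]), np.float64(0.9946515271499446))]
box [(339, 128, 40, 40), (328, 236, 49, 55)] (array([ 0.4276, -0.3736, -0.0078, -0.001 ]), np.float64(1.3208919141515076)) [(array([ 0.4302, -0.373 ,  0.    , -0.0053]), np.float64(1.46247570361259)), (array([ 0.4307, -0.3726,  0.    , -0.0001]), np.float64(1.544801996521553))]
0.045 (array([ 0.4351, -0.3719,  0.0177, -0.1295]), np.float64(2.6898425118643985))
0.065 (array([ 0.4175, -0.3758, -0.0396,  0.0376]), np.float64(4.201699258801102))
t 3.52 at [ 0.55   -0.335   0.2016] yaw -0.05 roll -0.05 shift [0.023  0.     0.0016] tilt [ 0.0018 -0.0013 -1.    ]
```

Emit:
{"fn": "send_rows", "kwargs": {"commands": [[0.0854,[0.013,0.0035,0],0],[0.0854,[0.013,0.0035,0.01],0],[0.0854,[0,0,0.03],0],[0.0854,[0,0,0.03],0],[0.0854,[0,0,0.03],0],[0.0854,[0,0,0.03],0],[0.0854,[0,0,0.025],0],[0.0854,[0,0,0.02],0],[0.0854,[0,0,0.01],0],[0.0854,[0,0,0.001],0]], "newtons": 30}}

```text
time: 4.35
eef_pos: [0.5748, -0.3411, 0.0125]
orientation: [-0.001, 1.0, -0.0, -0.001]
ft_force: [0.1, 0.1, 0.1]
opening: 0.999
grip_force: 0.0
```

Emit:
{"fn": "send_rows", "kwargs": {"commands": [[0.07,[0,0,0],0],[0.03,[0,0,0],0],[0.03,[0,0,0],0],[0.03,[0,0,0],0],[0.03,[0,0,0],0],[0.03,[0,0,0],0],[0.03,[0,0,0],0],[0.03,[0,0,0],0]]}}

```text
time: 5.02
eef_pos: [0.5762, -0.3415, 0.0141]
orientation: [0.0, 1.0, 0.0, 0.0]
ft_force: [0.2, -0.3, 0.0]
opening: 0.355
grip_force: 0.0
```

```bash
python3 - <<'E'
import re
s=open('h.py').read()
s=s.replace("f[k]=v;return f","f[k]+=(np.array(v)-1)*sc[k];return f").replace("    def full(v):","    sc=np.array([.01,.01,.01,.1])\n    def full(v):",1)
s=re.sub(r"least_squares\(res,.*\n","least_squares(res,np.ones(len(k)),loss='soft_l1',diff_step=.01)\n",s)
open('h.py','w').write(s)
E
python3 - <<'E'
from h import *
np.set_printoptions(precision=4,suppress=True)
A=load("w1");B=load("w2")
for nm,f,pts,s1,s2,x0,yw in (("cone",brown,CONE,(340,44),(326,148),[.575,-.335,0,0],False),("box",blue,BOX,(359,147),(352,270),[.435,-.365,0,0],True)):
    v=[(A[1],blob(f(A[0]),s1)),(B[1],blob(f(B[0]),s2))]
    print(nm,fit(v,pts,x0,True,yw),[fit([w],pts,x0,False,yw) for w in v])
    if nm=="box":
        for k in(.045,.065): print(k,fit(v,box(k,k,k*.73),x0,True,True))
plan([0.573,-0.335,0.2],0)
E
```

```text
cone (array([ 0.5758, -0.342 , -0.0058,  0.    ]), np.float64(0.8954637260057152)) [(array([ 0.5758, -0.3418,  0.    ,  0.    ]), np.float64(1.0218107224307025)), (array([ 0.576 , -0.3418,  0.    ,  0.    ]), np.float64(0.9946515995585811))]
box (array([ 0.4275, -0.3738, -0.0081, -0.065 ]), np.float64(1.1642378960856026)) [(array([ 0.4303, -0.3728,  0.    , -0.086 ]), np.float64(1.3360917173609712)), (array([ 0.4307, -0.3726,  0.    , -0.0267]), np.float64(1.479182209070572))]
0.045 (array([ 0.4351, -0.372 ,  0.0175, -0.1259]), np.float64(2.685383410620997))
0.065 (array([ 0.4178, -0.3755, -0.0386,  0.0362]), np.float64(4.199002315590586))
t 5.02 at [ 0.5762 -0.3415  0.0141] yaw 0.0 roll 0.0 shift [-0.0032 -0.0065 -0.1859] tilt [ 0.     -0.0001 -1.    ]
```

```bash
python3 - <<'E'
from h import *
im,cm=look("w3",("cone",))
v=[(cm,blob(brown(im.astype(int)),proj(cm,[.576,-.342,.02])[0]))];print(fit(v,CONE,[.575,-.34,0,0],False)); print(get_obs()["opening"],get_obs()["grip_force"])
E
```

```text
cone 0.78 [ 0.5871 -0.3372  0.0292] [312 225]
(array([ 0.57501233, -0.34169567,  0.        ,  0.        ]), np.float64(3.181877408318017))
0.3537254458031061 0.0
```

View pics/w3.png

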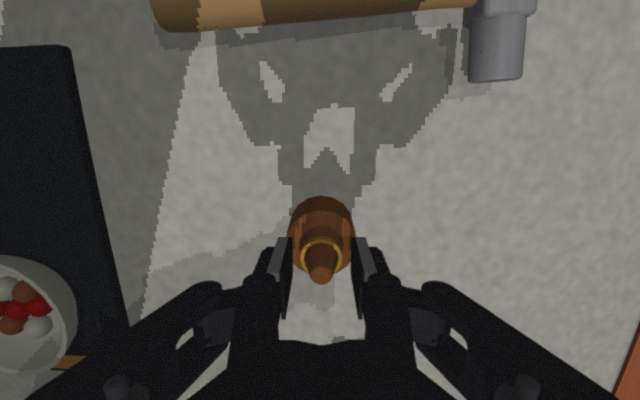

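The picture shows the stand between the jaws: foot around (320,228), point at (320,280). The fingertips are at about row 237. That puts them about 4 cm higher than the text says and above the foot, so they closed on air. I'll open and go down carefully, watching the force.

Emit:
{"fn": "send_rows", "kwargs": {"commands": [[0.0854,[0,0,0],0],[0.0854,[0,0,0],0],[0.0854,[0,0,0],0],[0.0854,[0,0,0.004],0],[0.0854,[0,0,0.004],0],[0.0854,[0,0,0.002],0],[0.0854,[0,0,0],0]]}}

```text
time: 5.7
eef_pos: [0.5756, -0.3412, 0.003]
orientation: [-0.0, 1.0, 0.0, -0.001]
ft_force: [-0.1, 0.1, -0.1]
opening: 1.0
grip_force: 0.0
```

Emit:
{"fn": "send_rows", "kwargs": {"commands": [[0.0854,[0,0,0.003],0],[0.0854,[0,0,0.002],0],[0.0854,[0,0,0.002],0],[0.0854,[0,0,0.001],0],[0.0854,[0,0,0],0],[0.0854,[0,0,0],0]]}}

```text
time: 6.2
eef_pos: [0.5762, -0.3414, -0.004]
orientation: [0.0, 1.0, -0.0, -0.0]
ft_force: [-0.2, 0.1, 0.2]
opening: 0.998
grip_force: 0.0
```

Emit:
{"fn": "send_rows", "kwargs": {"commands": [[0.0854,[0,0,0.003],0],[0.0854,[0,0,0.002],0],[0.0854,[0,0,0.002],0],[0.0854,[0,0,0.001],0],[0.0854,[0,0,0],0]]}}

```text
time: 6.62
eef_pos: [0.576, -0.3413, -0.0124]
orientation: [-0.0, 1.0, 0.0, -0.0]
ft_force: [0.2, -0.5, -0.1]
opening: 0.997
grip_force: 0.0
```

```bash
python3 - <<'E'
from h import *
im,cm=look("w4",("cone",));plan([.576,-.342,0])
E
```

```text
cone 0.85 [ 0.5838 -0.339   0.0291] [314 254]
t 6.72 at [ 0.5762 -0.3414 -0.0121] yaw -0.0 roll 0.0 shift [-0.0002  0.0006 -0.0121] tilt [-1.e-04  0.e+00 -1.e+00]
```

View pics/w4.png

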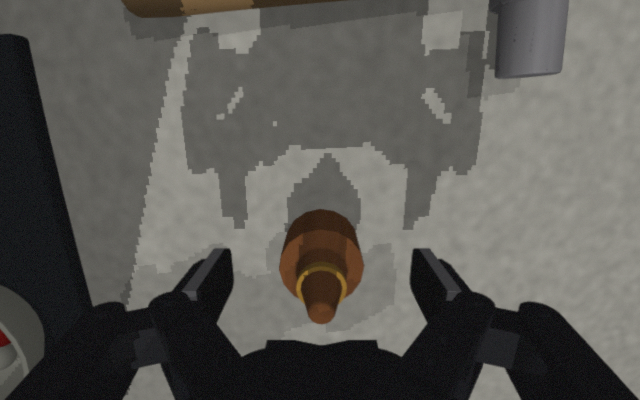

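The picture shows the open tips at (225,250) and (420,250), clear of the bench, with their shadows apart from them. The foot is at (322,258). I'll go down 16 mm more and close.

Emit:
{"fn": "send_rows", "kwargs": {"commands": [[0.0854,[0,0,0.004],0],[0.0854,[0,0,0.004],0],[0.0854,[0,0,0.004],0],[0.0854,[0,0,0.003],0],[0.0854,[0,0,0.001],0],[0.0854,[0,0,0],0]]}}

```text
time: 7.22
eef_pos: [0.5759, -0.3413, -0.0286]
orientation: [-0.0, 1.0, 0.0, -0.0]
ft_force: [-0.5, 0.5, -0.4]
opening: 0.999
grip_force: 0.0
```

Emit:
{"fn": "send_rows", "kwargs": {"commands": [[0.06,[0,0,0],0],[0.05,[0,0,0],0],[0.045,[0,0,0],0],[0.03,[0,0,0],0],[0.03,[0,0,0],0],[0.03,[0,0,0],0],[0.03,[0,0,0],0]], "newtons": 30}}

```text
time: 7.8
eef_pos: [0.5789, -0.343, -0.0245]
orientation: [0.002, 1.0, -0.0, 0.003]
ft_force: [-1.7, -0.2, 21.7]
opening: 0.453
grip_force: 38.1
```

The stand is gripped, but the tips swung down onto the bench (22 N). I'll let go, raise 9 mm and grip again.

Emit:
{"fn": "send_rows", "kwargs": {"commands": [[0.055,[0,0,0],0],[0.055,[0,0,0],0],[0.055,[0,0,-0.004],0],[0.055,[0,0,-0.005],0],[0.045,[0,0,0],0],[0.03,[0,0,0],0],[0.03,[0,0,0],0],[0.03,[0,0,0],0],[0.03,[0,0,0],0]], "newtons": 30}}

```text
time: 8.55
eef_pos: [0.5765, -0.3415, -0.0183]
orientation: [0.0, 1.0, -0.0, 0.0]
ft_force: [-1.7, 1.0, 8.6]
opening: 0.451
grip_force: 29.6
```

```bash
python3 - <<'E'
from h import *
im,cm=look("w5",("cone",));plan([.576,-.342,0])
E
```

```text
cone 0.84 [ 0.5818 -0.3392  0.0283] [314 264]
t 8.65 at [ 0.5765 -0.3416 -0.0183] yaw -0.01 roll 0.0 shift [-0.0005  0.0004 -0.0183] tilt [ 6.e-04 -4.e-04 -1.e+00]
```

View pics/w5.png

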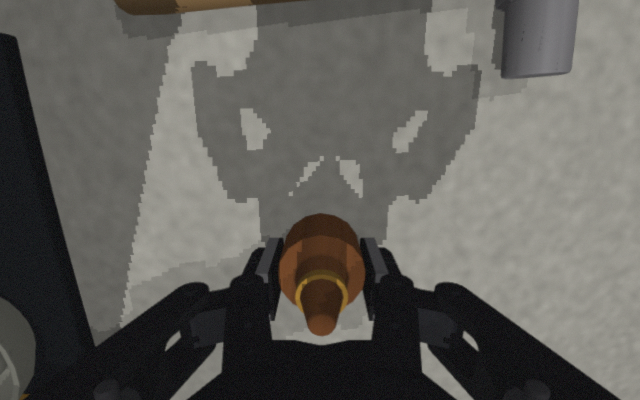

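The picture shows the stand gripped by its foot, the pads at (270,265) and (375,265). I'll lift it and move over the middle of the board to measure the plinth and dish.

Emit:
{"fn": "send_rows", "kwargs": {"commands": [[0.03,[0,0,-0.005],0],[0.03,[0,0,-0.02],0],[0.03,[0,0,-0.03],0],[0.03,[0,0,-0.03],0],[0.03,[0,-0.01,-0.03],0],[0.03,[-0.01,-0.02,-0.025],0],[0.03,[-0.01,-0.03,-0.025],0],[0.03,[-0.01,-0.03,-0.025],0],[0.03,[-0.01,-0.03,-0.02],0],[0.03,[-0.01,-0.03,-0.01],0]]}}

```text
time: 9.48
eef_pos: [0.5264, -0.1903, 0.2037]
orientation: [0.0, 1.0, -0.0, 0.002]
ft_force: [1.4, 0.8, 0.5]
opening: 0.444
grip_force: 30.5
```

Emit:
{"fn": "send_rows", "kwargs": {"commands": [[0.03,[-0.01,-0.03,0],0],[0.03,[-0.01,-0.03,0],0],[0.03,[-0.006,-0.03,0],0],[0.03,[0,-0.03,0],0],[0.03,[0,-0.02,0],0],[0.03,[0,-0.01,0],0],[0.03,[0,0,0],0],[0.03,[0,0,0],0]]}}

```text
time: 10.15
eef_pos: [0.5002, -0.0423, 0.2009]
orientation: [0.0, 1.0, 0.0, -0.0]
ft_force: [0.4, -0.2, -0.6]
opening: 0.457
grip_force: 30.4
```

```bash
python3 - <<'E'
from h import *
plan([.525,.06,.2]);print(get_obs()["opening"],get_obs()["grip_force"])
im,cm=look("w6",("cone","plinth","dish"))
E
```

```text
t 10.15 at [ 0.5002 -0.0423  0.2009] yaw 0.01 roll 0.0 shift [ 0.0249 -0.1023  0.0009] tilt [-3.e-04 -6.e-04 -1.e+00]
0.4566065190485288 30.443023202824406
cone 0.74 [ 0.5101 -0.0404  0.2502] [313 258]
plinth 0.93 [0.5292 0.0575 0.0418] [226 148]
dish 0.74 [ 0.5236 -0.1535  0.0252] [418 151]
```

View pics/w6.png

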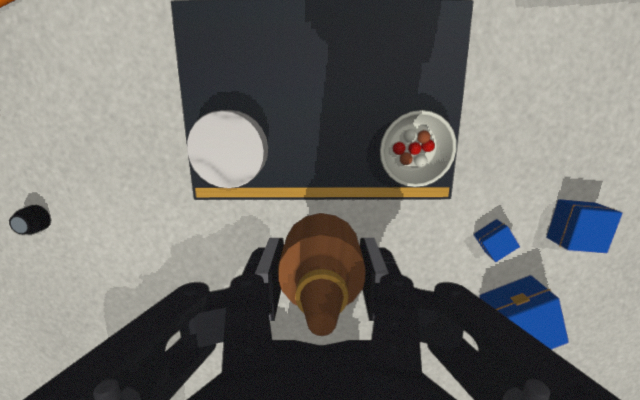

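The picture shows the marble plinth at (228,148), the dish at (418,148) and the board's strip at row 193. The stand is held straight. Now I'll fit both circles.

```bash
cat >> h.py <<'E'
def pale(i,t=95): return (i.min(2)>t)&(i.max(2)-i.min(2)<45)
def hullc(c):
    h=cv2.convexHull(c.astype(np.int32)); m=np.zeros((400,640),np.uint8);cv2.fillPoly(m,[h],1)
    return cv2.findContours(m,0,cv2.CHAIN_APPROX_NONE)[0][0][:,0].astype(float)
E
python3 - <<'E'
from h import *
np.set_printoptions(precision=4,suppress=True)
V={"plinth":(PLINTH,[.527,.062,.01,0],[("w6",(228,148)),("w1",(68,84))]),"dish":(DISH,[.525,-.15,.01,0],[("w6",(418,148)),("w1",(206,80)),("w2",(160,192))])}
P={}
for n,(pts,x0,vs) in V.items():
    v=[]
    for k,s in vs:
        i,cm=load(k);c=hullc(blob(pale(i),s,3));print(n,k,cv2.boundingRect(c.astype(np.int32)));v.append((cm,c))
    P[n],r=fit(v,pts,x0,True);print(P[n],r)
    for w in v: print("  ",fit([w],pts,x0,False))
i,cm=load("w6")
c=blob(brown(i)&(np.arange(400)[:,None]<205),(320,192),3); r=cv2.minAreaRect(c.astype(np.float32));b=cv2.boxPoints(r)
print("strip corners",[ (q.round(),onz(cm,q,.01)[:2].round(4)) for q in b])
for q in [(172,2),(472,1)]: print(onz(cm,q,.01))
plan([.527,.062,.2])
E
```

```text
plinth w6 (0, 0, 640, 400)
plinth w1 (0, 0, 154, 391)
[ 0.5457 -0.0436  0.3033  0.    ] 118.71772675481105
   (array([ 0.4868, -0.0433,  0.01  ,  0.    ]), np.float64(262.77469883565294))
   (array([0.3683, 0.1323, 0.01  , 0.    ]), np.float64(106.66477837268327))
dish w6 (0, 0, 640, 400)
dish w1 (219, 64, 15, 44)
dish w2 (123, 159, 71, 68)
[ 0.5469 -0.0434  0.307   0.    ] 79.94230734259949
   (array([ 0.4998, -0.0441,  0.01  ,  0.    ]), np.float64(263.9710386286027))
   (array([ 0.5278, -0.1456,  0.01  ,  0.    ]), np.float64(6.1076600511588195))
   (array([ 0.5269, -0.1486,  0.01  ,  0.    ]), np.float64(1.2128798941533387))
strip corners [(array([195., 187.], dtype=float32), array([0.4781, 0.1105])), (array([449., 187.], dtype=float32), array([ 0.4778, -0.1997])), (array([449., 197.], dtype=float32), array([ 0.4651, -0.2012])), (array([195., 197.], dtype=float32), array([0.4654, 0.1121]))]
[0.6792 0.1129 0.01  ]
[ 0.68   -0.2021  0.01  ]
t 10.35 at [ 0.5002 -0.0432  0.2008] yaw -0.15 roll 0.0 shift [ 0.0265 -0.1053  0.0008] tilt [-0.0003 -0.0005 -1.    ]
```

```bash
cat >> h.py <<'E'
def win(m,s,r):
    w=np.zeros(m.shape,np.uint8);cv2.circle(w,tuple(map(int,s)),r,1,-1);return m&(w>0)
E
cat > pd.py <<'E'
from h import *
np.set_printoptions(precision=4,suppress=True)
def run(V):
  for n,(pts,x0,vs) in V.items():
    v=[]
    for k,s,r,t in vs:
        i,cm=load(k);c=hullc(blob(win(pale(i,t),s,r),s,3));print(n,k,cv2.boundingRect(c.astype(np.int32)));v.append((cm,c))
    print(fit(v,pts,x0,True))
    for w in v: print("  ",fit([w],pts,x0,False))
E
python3 - <<'E'
from pd import *
run({"plinth":(PLINTH,[.527,.062,.01,0],[("w6",(228,148),46,90),("w1",(68,84),42,90)]),"dish":(DISH,[.525,-.15,.01,0],[("w6",(418,148),42,70),("w1",(206,80),34,60),("w2",(160,192),42,90)])})
E
```

```text
plinth w6 (182, 111, 84, 77)
plinth w1 (26, 54, 65, 69)
(array([0.5259, 0.0609, 0.0219, 0.    ]), np.float64(3.7348276382052044))
   (array([0.526 , 0.0633, 0.01  , 0.    ]), np.float64(1.1737692532952184))
   (array([0.524 , 0.0802, 0.01  , 0.    ]), np.float64(2.744088355808362))
dish w6 (380, 110, 81, 77)
dish w1 (176, 50, 58, 62)
dish w2 (123, 158, 71, 69)
(array([ 0.527 , -0.1496,  0.0108,  0.    ]), np.float64(1.1075861674095282))
   (array([ 0.5269, -0.1503,  0.01  ,  0.    ]), np.float64(1.3520921698135666))
   (array([ 0.5267, -0.1491,  0.01  ,  0.    ]), np.float64(0.41508551479813083))
   (array([ 0.5271, -0.1487,  0.01  ,  0.    ]), np.float64(0.9661465686784863))
```

Emit:
{"fn": "send_rows", "kwargs": {"commands": [[0.03,[0.004,-0.014,0],0],[0.03,[0.007,-0.03,0],0],[0.03,[0.007,-0.03,0],0],[0.03,[0.006,-0.02,0],0],[0.03,[0.002,-0.01,0],0],[0.03,[0,0,0],0],[0.03,[0,0,0],0],[0.03,[0,0,0],0]]}}

```text
time: 11.02
eef_pos: [0.526, 0.0603, 0.2008]
orientation: [0.001, 1.0, -0.001, -0.0]
ft_force: [-1.2, -0.7, -0.6]
opening: 0.451
grip_force: 30.4
```

```bash
python3 - <<'E'
from pd import *
im,cm=look("w7",("plinth","loupe","jar"))
s=proj(cm,[.526,.061,.03])[0];print(s)
run({"plinth":(PLINTH,[.527,.062,.01,0],[("w7",s,46,90)])})
plan([.526,.061,.1],0)
E
```

```text
plinth 0.65 [0.5295 0.0585 0.0403] [322 171]
loupe 0.77 [0.4448 0.3268 0.0253] [106 236]
jar 0.63 [0.5795 0.3583 0.0503] [ 37 128]
[320.1143 172.4885]
plinth w7 (282, 134, 76, 76)
(array([0.5252, 0.0617, 0.005 , 0.    ]), np.float64(0.4646936385410294))
   (array([0.5263, 0.0617, 0.01  , 0.    ]), np.float64(0.7323108978674994))
t 11.22 at [0.5261 0.0612 0.201 ] yaw -0.11 roll -0.11 shift [-0.0001  0.0002  0.101 ] tilt [ 0.     -0.0005 -1.    ]
```

View pics/w7.png

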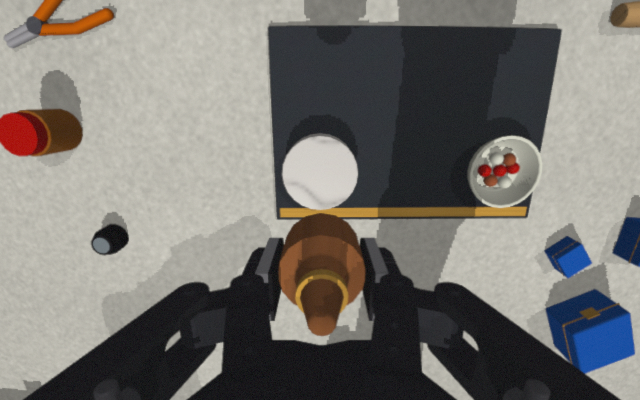

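The picture shows the plinth at (320,172), right under the tool. It also shows the jar at (38,132), the loupe at (110,238) and the dish at (506,172). I'll lower the stand.

Emit:
{"fn": "send_rows", "kwargs": {"commands": [[0.03,[0,-0.0005,0.015],0],[0.03,[0,0,0.03],0],[0.03,[0,0,0.03],0],[0.03,[0,0,0.03],0],[0.03,[0,0,0.03],0],[0.03,[0,0,0.02],0],[0.03,[0,0,0.01],0],[0.03,[0,0,0.006],0],[0.03,[0,0,0],0],[0.03,[0,0,0],0]]}}

```text
time: 12.05
eef_pos: [0.527, 0.0631, 0.0309]
orientation: [-0.0, 1.0, -0.0, 0.001]
ft_force: [0.3, -0.0, -1.7]
opening: 0.446
grip_force: 30.4
```

Emit:
{"fn": "send_rows", "kwargs": {"commands": [[0.03,[0,0,0.002],0],[0.03,[0,0,0.002],0],[0.03,[0,0,0.002],0],[0.03,[0,0,0],0]]}}

```text
time: 12.38
eef_pos: [0.5263, 0.063, 0.0241]
orientation: [0.0, 1.0, -0.0, 0.0]
ft_force: [-0.4, -0.0, -1.0]
opening: 0.454
grip_force: 30.4
```

Emit:
{"fn": "send_rows", "kwargs": {"commands": [[0.03,[0,0.001,0.001],0],[0.03,[0,0,0.001],0],[0.03,[0,0,0.001],0],[0.03,[0,0,0],0]]}}

```text
time: 12.72
eef_pos: [0.5263, 0.0619, 0.0216]
orientation: [0.0, 1.0, -0.0, 0.0]
ft_force: [-2.9, -0.6, 8.9]
opening: 0.453
grip_force: 31.3
```

Contact is at the expected height (9 N). I'll let go and rise.

Emit:
{"fn": "send_rows", "kwargs": {"commands": [[0.038,[0,0,0],0],[0.045,[0,0,0],0],[0.055,[0,0,0],0],[0.07,[0,0,0],0],[0.0854,[0,0,0],0],[0.0854,[0,0,0],0],[0.0854,[0,0,-0.01],0],[0.0854,[0,0,-0.03],0],[0.0854,[0,0,-0.04],0],[0.0854,[0,0,-0.04],0]]}}

```text
time: 13.55
eef_pos: [0.5252, 0.0621, 0.1425]
orientation: [-0.0, 1.0, 0.0, -0.001]
ft_force: [1.9, 0.5, 0.1]
opening: 0.996
grip_force: 0.0
```

Emit:
{"fn": "send_rows", "kwargs": {"commands": [[0.0854,[0,0,-0.04],0],[0.0854,[0,-0.01,-0.01],0],[0.0854,[0,-0.03,0],0],[0.0854,[0,-0.03,0],0],[0.0854,[0,-0.03,0],0],[0.0854,[0,-0.02,0],0],[0.0854,[0,-0.01,0],0],[0.0854,[0,0,0],0],[0.0854,[0,0,0],0]]}}

```text
time: 14.3
eef_pos: [0.5262, 0.1913, 0.191]
orientation: [0.0, 1.0, 0.0, -0.0]
ft_force: [1.0, 0.6, -0.4]
opening: 1.001
grip_force: 0.0
```

```bash
cat >> h.py <<'E'
red=lambda i:(i[:,:,0]>1.6*i[:,:,2])&(i[:,:,0]>40)
E
python3 - <<'E'
from pd import *
im,cm=look("w8",("cone","loupe","jar","plinth")); i=im.astype(int)
s=proj(cm,[.526,.062,.06])[0]; c=blob(win(brown(i),s,40),s);print("cone",s,fit([(cm,c)],CONE,[.526,.062,.04,0],False))
s=proj(cm,[.578,.36,.03])[0]; c=blob(win(red(i),s,80),s);print("jar",s,cv2.boundingRect(c.astype(np.int32)),fit([(cm,c)],JAR,[.578,.36,0,0],False))
plan([.578,.365,.2],0)
E
```

```text
cone 0.9 [0.5334 0.0703 0.0693] [443 176]
loupe 0.87 [0.4443 0.334  0.0283] [199 241]
loupe 0.35 [ 0.6004 -0.0277  0.013 ] [518 105]
jar 0.89 [0.579  0.3618 0.058 ] [144 128]
plinth 0.88 [0.5402 0.0746 0.038 ] [429 163]
cone [447.5893 181.2429] (array([0.5256, 0.0597, 0.04  , 0.    ]), np.float64(1.2627013005754593))
jar [160.9391 127.293 ] (111, 107, 74, 49) (array([0.5747, 0.3718, 0.    , 0.    ]), np.float64(1.3670548479005582))
t 14.55 at [0.5265 0.1905 0.191 ] yaw -0.13 roll -0.13 shift [ 0.0515 -0.1745 -0.009 ] tilt [ 0.0001 -0.0007 -1.    ]
```

View pics/w8.png

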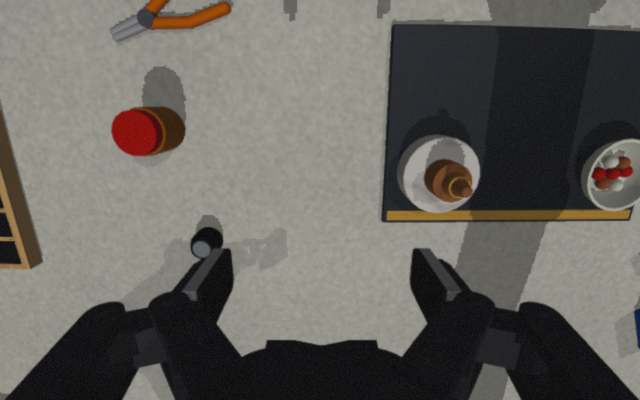

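The picture shows the stand upright on the plinth at (445,182), the jar at (148,131) and the loupe at (206,243). Now the jar.

Emit:
{"fn": "send_rows", "kwargs": {"commands": [[0.0854,[0.004,-0.015,0],0],[0.0854,[0.008,-0.035,0],0],[0.0854,[0.008,-0.035,0],0],[0.0854,[0.008,-0.035,0],0],[0.0854,[0.006,-0.035,0],0],[0.0854,[0,-0.02,0],0],[0.0854,[0,-0.005,0],0],[0.0854,[0,0,0],0],[0.0854,[0,0,0],0]]}}

```text
time: 15.3
eef_pos: [0.5604, 0.3713, 0.1907]
orientation: [0.001, 1.0, -0.0, -0.0]
ft_force: [-0.4, -0.5, -0.6]
opening: 1.006
grip_force: 0.0
```

```bash
python3 - <<'E'
from pd import *
im,cm=look("w9",("loupe","jar")); i=im.astype(int);I8,c8=load("w8")
s=proj(cm,[.575,.371,.03])[0]; c=blob(win(red(i),s,80),s);print("jar",s,cv2.boundingRect(c.astype(np.int32)),fit([(cm,c)],JAR,[.578,.36,0,0],False),fit([(cm,c),(c8,blob(red(I8),(150,130)))],JAR,[.578,.36,0,0],True))
plan([.575,.371,-.01],0)
E
```

```text
loupe 0.61 [0.4451 0.3359 0.0277] [349 267]
jar 0.64 [0.583  0.3723 0.061 ] [318 159]
jar [320.1048 161.6181] (296, 137, 47, 53) (array([0.5748, 0.372 , 0.    , 0.    ]), np.float64(1.166294816769083)) (array([ 0.5745,  0.3728, -0.0033,  0.    ]), np.float64(1.1673503379522694))
t 15.45 at [0.5609 0.3701 0.1912] yaw -0.13 roll -0.13 shift [ 0.0141 -0.0009  0.2012] tilt [ 0.0005 -0.001  -1.    ]
```

Emit:
{"fn": "send_rows", "kwargs": {"commands": [[0.0854,[0.007,-0.0015,0.015],0],[0.0854,[0.007,0,0.03],0],[0.0854,[0,0,0.035],0],[0.0854,[0,0,0.035],0],[0.0854,[0,0,0.035],0],[0.0854,[0,0,0.03],0],[0.0854,[0,0,0.015],0],[0.0854,[0,0,0.008],0],[0.0854,[0,0,0],0],[0.0854,[0,0,0],0]]}}

```text
time: 16.28
eef_pos: [0.5748, 0.3733, -0.0117]
orientation: [-0.0, 1.0, -0.0, 0.0]
ft_force: [0.8, -0.6, 1.4]
opening: 1.0
grip_force: 0.0
```

Emit:
{"fn": "send_rows", "kwargs": {"commands": [[0.065,[0,0,0],0],[0.055,[0,0,0],0],[0.05,[0,0,0],0],[0.04,[0,0,0],0],[0.04,[0,0,0],0],[0.04,[0,0,0],0],[0.04,[0,0,0],0],[0.04,[0,0,0],0]], "newtons": 35}}

```text
time: 16.95
eef_pos: [0.575, 0.374, -0.0105]
orientation: [-0.001, 1.0, -0.0, 0.001]
ft_force: [-0.8, -0.7, 6.6]
opening: 0.574
grip_force: 35.8
```

```bash
python3 - <<'E'
from pd import *
plan([.5267,-.044,.15],0)
E
```

```text
t 16.95 at [ 0.575   0.374  -0.0105] yaw -0.0 roll -0.0 shift [-0.0483  0.418  -0.1605] tilt [ 0.0019  0.001  -1.    ]
```

Emit:
{"fn": "send_rows", "kwargs": {"commands": [[0.04,[0,0,-0.01],0],[0.04,[0,0,-0.03],0],[0.04,[0,0,-0.04],0],[0.04,[0,0,-0.04],0],[0.04,[-0.003,0.02,-0.03],0],[0.04,[-0.006,0.038,-0.01],0],[0.04,[-0.006,0.04,0],0],[0.04,[-0.006,0.04,0],0],[0.04,[-0.006,0.04,0],0],[0.04,[-0.006,0.04,0],0]]}}

```text
time: 17.78
eef_pos: [0.5405, 0.1538, 0.149]
orientation: [0.0, 1.0, 0.0, 0.0]
ft_force: [1.2, -0.4, -0.9]
opening: 0.577
grip_force: 36.8
```

Emit:
{"fn": "send_rows", "kwargs": {"commands": [[0.04,[-0.006,0.04,0],0],[0.04,[-0.006,0.04,0],0],[0.04,[-0.003,0.04,0],0],[0.04,[0,0.04,0],0],[0.04,[0,0.025,0],0],[0.04,[0,0.01,0],0],[0.04,[0,0.005,0],0],[0.04,[0,0,0],0],[0.04,[0,0,0],0]]}}

```text
time: 18.53
eef_pos: [0.5264, -0.0428, 0.1483]
orientation: [-0.0, 1.0, 0.001, 0.0]
ft_force: [0.1, 0.8, -0.7]
opening: 0.573
grip_force: 36.8
```

```bash
python3 - <<'E'
from pd import *
im,cm=look("w10",("plinth","dish")); i=im.astype(int)
s=proj(cm,[.527,-.149,.03])[0];p=proj(cm,[.526,.0617,.03])[0];print(s,p)
run({"dish":(DISH,[.527,-.149,.01,0],[("w10",s,46,70)])})
s=proj(cm,[.526,.062,.06])[0]; c=blob(win(brown(i),s,40),s);print("cone",s,fit([(cm,c)],CONE,[.526,.062,.04,0],False))
plan([.5265,-.0437,0],0)
E
```

```text
plinth 0.74 [0.5412 0.0461 0.0393] [225 170]
dish 0.86 [ 0.5237 -0.1535  0.0285] [434 186]
[431.1754 183.8565] [213.5378 184.1286]
dish w10 (388, 141, 90, 85)
(array([ 0.5275, -0.1479,  0.0107,  0.    ]), np.float64(0.8225914791789914))
   (array([ 0.5273, -0.1481,  0.01  ,  0.    ]), np.float64(0.837382109670794))
cone [201.5556 192.6062] (array([0.5253, 0.0625, 0.04  , 0.    ]), np.float64(1.3790076922893932))
t 18.68 at [ 0.5263 -0.0425  0.1481] yaw 0.16 roll 0.16 shift [0.0002 0.0012 0.1481] tilt [ 0.0001  0.0007 -1.    ]
```

View pics/w10.png

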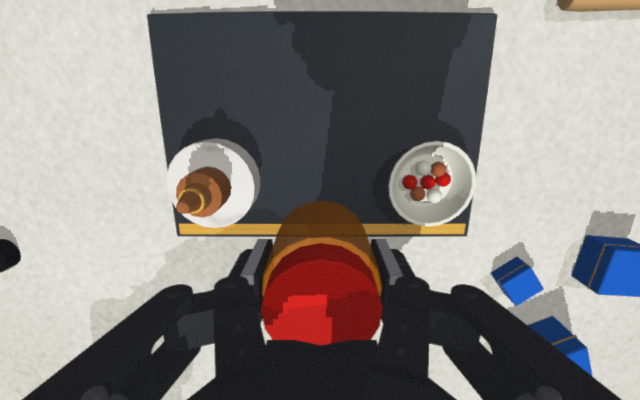

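The picture shows the jar held, the stand upright on the plinth at (205,190) and the dish at (431,184). I'll lower the jar to the middle.

Emit:
{"fn": "send_rows", "kwargs": {"commands": [[0.04,[0,0.001,0.015],0],[0.04,[0,0,0.03],0],[0.04,[0,0,0.03],0],[0.04,[0,0,0.03],0],[0.04,[0,0,0.02],0],[0.04,[0,0,0.01],0],[0.04,[0,0,0.008],0],[0.04,[0,0,0],0],[0.04,[0,0,0],0]]}}

```text
time: 19.43
eef_pos: [0.5268, -0.045, 0.0056]
orientation: [-0.0, 1.0, 0.0, 0.0]
ft_force: [0.4, -0.6, -1.1]
opening: 0.575
grip_force: 36.8
```

Emit:
{"fn": "send_rows", "kwargs": {"commands": [[0.04,[0,0,0.0015],0],[0.04,[0,0,0.0015],0],[0.04,[0,0,0.001],0],[0.04,[0,0,0],0]]}}

```text
time: 19.77
eef_pos: [0.5265, -0.0455, 0.0014]
orientation: [0.0, 1.0, -0.0, 0.0]
ft_force: [0.4, -0.1, -1.1]
opening: 0.579
grip_force: 36.8
```

Emit:
{"fn": "send_rows", "kwargs": {"commands": [[0.04,[0,-0.002,0.0005],0],[0.04,[0,0,0.001],0],[0.04,[0,0,0.001],0],[0.04,[0,0,0],0]]}}

```text
time: 20.1
eef_pos: [0.5264, -0.0431, -0.0006]
orientation: [0.0, 1.0, 0.0, 0.0]
ft_force: [-4.9, 0.8, 12.1]
opening: 0.574
grip_force: 38.2
```

Emit:
{"fn": "send_rows", "kwargs": {"commands": [[0.05,[0,0,-0.0005],0],[0.055,[0,0,0],0],[0.06,[0,0,0],0],[0.068,[0,0,0],0],[0.068,[0,0,0],0],[0.068,[0,0,-0.01],0],[0.068,[0,0,-0.03],0],[0.068,[0,0,-0.04],0],[0.068,[0,0,-0.04],0],[0.068,[0,0,-0.04],0]]}}

```text
time: 20.93
eef_pos: [0.5256, -0.0432, 0.1614]
orientation: [-0.0, 1.0, 0.0, -0.0]
ft_force: [0.9, -1.0, 0.2]
opening: 0.794
grip_force: 0.0
```

Emit:
{"fn": "send_rows", "kwargs": {"commands": [[0.0854,[-0.005,0.02,-0.03],0],[0.0854,[-0.013,0.035,-0.01],0],[0.0854,[-0.013,0.038,0],0],[0.0854,[-0.013,0.038,0],0],[0.0854,[-0.013,0.038,0],0],[0.0854,[-0.013,0.038,0],0],[0.0854,[-0.013,0.038,0],0],[0.0854,[-0.013,0.038,0],0],[0.0854,[0,0.03,0],0],[0.0854,[0,0.015,0],0]]}}

```text
time: 21.77
eef_pos: [0.428, -0.3761, 0.1998]
orientation: [0.001, 1.0, -0.003, -0.0]
ft_force: [1.0, -1.1, 0.4]
opening: 0.999
grip_force: 0.0
```

Emit:
{"fn": "send_rows", "kwargs": {"commands": [[0.0854,[0,0,0],0],[0.0854,[0,0,0],0],[0.0854,[0,0,0],0]]}}

```text
time: 22.02
eef_pos: [0.4309, -0.3696, 0.1992]
orientation: [-0.001, 1.0, 0.001, 0.0]
ft_force: [-0.3, 0.7, 0.3]
opening: 1.001
grip_force: 0.0
```

```bash
python3 - <<'E'
from pd import *
im,cm=look("w11",("ring_box","jar")); i=im.astype(int)
s=proj(cm,[.4305,-.373,.03])[0];c=blob(blue(i),s);print(s,cv2.boundingRect(c.astype(np.int32)))
print(fit([(cm,c)],BOX,[.43,-.373,0,0],False,True),fit([(cm,c)],BOX,[.43,-.373,0,0],True,True))
plan([.4305,-.373,0],0)
E
```

```text
ring_box 0.9 [ 0.435  -0.3727  0.0441] [324 171]
ring_box 0.79 [ 0.3077 -0.3197  0.0558] [277 281]
ring_box 0.77 [ 0.4107 -0.271   0.0293] [235 189]
ring_box 0.28 [ 0.5611 -0.0981  0.0119] [74 53]
jar 0.75 [ 0.5245 -0.0644  0.0461] [25 87]
[324.2053 173.3043] (298, 145, 53, 56)
(array([ 0.4308, -0.3724,  0.    , -0.0882]), np.float64(1.2080804857516787)) (array([ 0.4275, -0.3724, -0.0154, -0.0862]), np.float64(0.3430383891824352))
t 22.17 at [ 0.4309 -0.3698  0.1992] yaw 0.14 roll 0.14 shift [-0.0004  0.0032  0.1992] tilt [ 0.0003  0.0005 -1.    ]
```

View pics/w11.png

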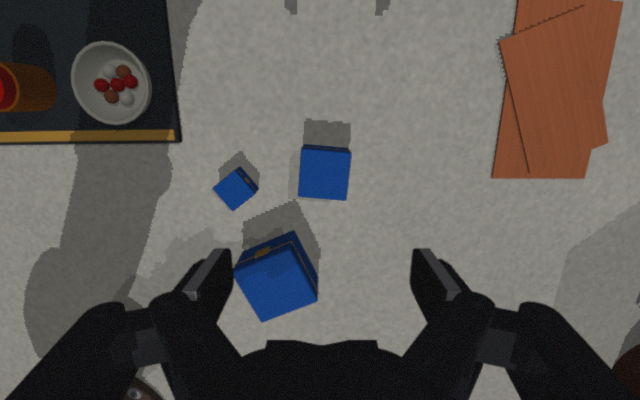

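The picture shows the middle box at (325,172), turned about 5°, with the small one at (235,189) and the large at (277,278) clear of the fingers. This close view confirms the choice. I'll turn and go down.

Emit:
{"fn": "send_rows", "kwargs": {"commands": [[0.0854,[0,0,0],5],[0.0854,[0,0.0027,0.02],0],[0.0854,[0,0,0.035],0],[0.0854,[0,0,0.035],0],[0.0854,[0,0,0.03],0],[0.0854,[0,0,0.02],0],[0.0854,[0,0,0.01],0],[0.0854,[0,0,0],0],[0.0854,[0,0,0],0]]}}

```text
time: 22.92
eef_pos: [0.4305, -0.3738, 0.0496]
orientation: [-0.0, 0.999, -0.043, 0.0]
ft_force: [0.3, 0.5, 0.7]
opening: 0.996
grip_force: 0.0
```

```bash
python3 - <<'E'
from pd import *
im,cm=look("w12",()); i=im.astype(int)
s=proj(cm,[.4305,-.373,.03])[0];c=blob(blue(i),s);print(s,cv2.boundingRect(c.astype(np.int32)))
print(fit([(cm,c)],BOX,[.43,-.373,0,0],False,True),fit([(cm,c)],BOX,[.43,-.373,0,0],True,True))
plan([.4305,-.3725,-.017],-5)
E
```

```text
[318.4166 221.9136] (274, 172, 90, 94)
(array([ 0.4308, -0.3732,  0.    , -0.0871]), np.float64(1.4594631922862606)) (array([ 0.4288, -0.3729, -0.0057, -0.0858]), np.float64(0.381701014397385))
t 22.97 at [ 0.431  -0.3743  0.0503] yaw -4.97 roll 0.03 shift [-0.0007 -0.0018  0.0673] tilt [ 0.0015 -0.001  -1.    ]
```

Emit:
{"fn": "send_rows", "kwargs": {"commands": [[0.0854,[-0.001,-0.0015,0.02],0],[0.0854,[0,0,0.02],0],[0.0854,[0,0,0.015],0],[0.0854,[0,0,0.008],0],[0.0854,[0,0,0.004],0],[0.075,[0,0,0],0],[0.065,[0,0,0],0],[0.06,[0,0,0],0],[0.055,[0,0,0],0],[0.045,[0,0,0],0]], "newtons": 35}}

```text
time: 23.8
eef_pos: [0.4298, -0.3729, -0.0169]
orientation: [0.0, 0.999, -0.044, 0.001]
ft_force: [-0.6, 0.9, 6.5]
opening: 0.64
grip_force: 37.2
```

Emit:
{"fn": "send_rows", "kwargs": {"commands": [[0.045,[0,0,0],0],[0.045,[0,0,0],0],[0.045,[0,0,0],0],[0.045,[0,0,0],0]]}}

```text
time: 24.13
eef_pos: [0.4298, -0.3729, -0.0169]
orientation: [0.0, 0.999, -0.044, 0.001]
ft_force: [-1.4, 1.2, 5.7]
opening: 0.635
grip_force: 37.2
```

```bash
python3 - <<'E'
from pd import *
plan([.60,-.148,.15],0)
E
```

```text
t 24.13 at [ 0.4298 -0.3729 -0.0169] yaw -5.0 roll -5.0 shift [ 0.1702 -0.2249 -0.1669] tilt [ 0.0013 -0.0009 -1.    ]
```

Emit:
{"fn": "send_rows", "kwargs": {"commands": [[0.045,[0,0,-0.01],0],[0.045,[0,0,-0.03],0],[0.045,[0,0,-0.04],0],[0.045,[0,0,-0.04],0],[0.045,[0,0,-0.03],-5],[0.045,[0.01,-0.015,-0.017],0],[0.045,[0.025,-0.03,0],0],[0.045,[0.025,-0.03,0],0],[0.045,[0.025,-0.03,0],0],[0.045,[0.025,-0.03,0],0]]}}

```text
time: 24.97
eef_pos: [0.5398, -0.2363, 0.1503]
orientation: [0.0, 1.0, -0.0, 0.0]
ft_force: [1.5, -0.3, -1.8]
opening: 0.638
grip_force: 37.9
```

Emit:
{"fn": "send_rows", "kwargs": {"commands": [[0.045,[0.025,-0.03,0],0],[0.045,[0.025,-0.03,0],0],[0.045,[0.015,-0.02,0],0],[0.045,[0.005,-0.01,0],0],[0.045,[0,0,0],0],[0.045,[0,0,0],0],[0.045,[0,0,0],0]]}}

```text
time: 25.55
eef_pos: [0.608, -0.1497, 0.1493]
orientation: [0.001, 1.0, -0.001, -0.0]
ft_force: [-0.2, 0.1, -1.5]
opening: 0.638
grip_force: 37.8
```

```bash
python3 - <<'E'
from pd import *
im,cm=look("w13",("dish",)); i=im.astype(int)
s=proj(cm,[.527,-.148,.03])[0];print(s)
# board edges: dark mask corners
g=(i.max(2)<75).astype(np.uint8);c=max(cv2.findContours(cv2.morphologyEx(g,cv2.MORPH_OPEN,np.ones((5,5))),0,1)[0],key=cv2.contourArea);print(cv2.approxPolyDP(c,6,True)[:,0].tolist())
run({"dish":(DISH,[.527,-.149,.01,0],[("w13",s,46,70)])})
plan([.6265,-.148,.003],0)
E
```

```text
[319.0576 258.9487]
[[56, 110], [83, 229], [115, 216], [142, 218], [166, 239], [170, 261], [155, 291], [25, 399], [155, 399], [191, 349], [206, 343], [213, 379], [190, 399], [453, 399], [431, 379], [434, 343], [451, 348], [488, 399], [618, 399], [493, 294], [477, 287], [458, 296], [438, 292], [403, 251], [410, 276], [397, 286], [389, 267], [390, 321], [380, 349], [375, 340], [267, 340], [263, 349], [253, 322], [254, 265], [245, 287], [232, 277], [244, 249], [204, 292], [183, 295], [188, 259], [218, 231], [249, 245], [255, 214], [270, 196], [370, 195], [373, 105]]Traceback (most recent call last):
  File "<stdin>", line 6, in <module>
  File "pd.py", line 7, in run
    i,cm=load(k);c=hullc(blob(win(pale(i,t),s,r),s,3));print(n,k,cv2.boundingRect(c.astype(np.int32)));v.append((cm,c))
                         ~~~~^^^^^^^^^^^^^^^^^^^^^^^^
  File "h.py", line 46, in blob
    return min(cs,key=lambda c:-cv2.pointPolygonTest(c,tuple(map(float,seed)),True))[:,0].astype(float)
           ~~~^^^^^^^^^^^^^^^^^^^^^^^^^^^^^^^^^^^^^^^^^^^^^^^^^^^^^^^^^^^^^^^^^^^^^^
ValueError: min() iterable argument is empty
```

View pics/w13.png

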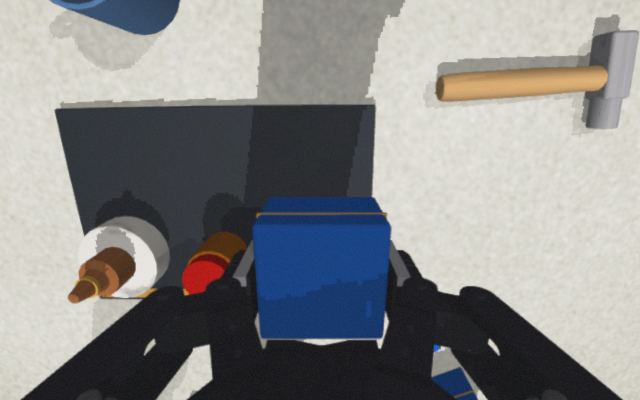

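The picture shows the box held square above the space behind the dish. The jar at (215,265) and the stand at (110,265) are still standing. I'll lower the box.

Emit:
{"fn": "send_rows", "kwargs": {"commands": [[0.045,[0.009,-0.001,0.01],0],[0.045,[0.009,0,0.03],0],[0.045,[0,0,0.03],0],[0.045,[0,0,0.03],0],[0.045,[0,0,0.03],0],[0.045,[0,0,0.013],0],[0.045,[0,0,0.007],0],[0.045,[0,0,0],0],[0.045,[0,0,0],0]]}}

```text
time: 26.4
eef_pos: [0.628, -0.1468, -0.0001]
orientation: [0.0, 1.0, -0.0, 0.001]
ft_force: [0.1, -0.9, -0.7]
opening: 0.639
grip_force: 37.7
```

```bash
python3 - <<'E'
from pd import *
i,cm=load("w13")
a,b=onz(cm,(56,110),.01),onz(cm,(373,105),.01);print(a,b,np.degrees(np.arctan2(a[0]-b[0],a[1]-b[1])))
plan([.6265,-.148,-.005],0)
E
```

```text
[0.6796 0.1134 0.01  ] [ 0.6812 -0.2006  0.01  ] -0.2758719659825429
t 26.4 at [ 0.628  -0.1468 -0.0001] yaw -0.02 roll -0.02 shift [-0.0015  0.0012  0.0049] tilt [ 0.0013 -0.0002 -1.    ]
```

Emit:
{"fn": "send_rows", "kwargs": {"commands": [[0.045,[-0.001,0.001,0.0015],0],[0.045,[0,0,0.0015],0],[0.045,[0,0,0.0015],0],[0.045,[0,0,0.001],0],[0.045,[0,0,0.001],0],[0.045,[0,0,0],0]]}}

```text
time: 26.9
eef_pos: [0.6264, -0.1476, -0.0068]
orientation: [0.0, 1.0, 0.0, 0.0]
ft_force: [-2.2, -0.2, 3.6]
opening: 0.633
grip_force: 38.3
```

Touching. I'll nudge down 0.5 mm, release and rise to look.

Emit:
{"fn": "send_rows", "kwargs": {"commands": [[0.045,[0,0,0.0005],0],[0.056,[0,0,0],0],[0.06,[0,0,0],0],[0.066,[0,0,0],0],[0.075,[0,0,0],0],[0.08,[0,0,-0.01],0],[0.08,[0,0,-0.03],0],[0.08,[0,0,-0.04],0],[0.08,[0,0,-0.04],0],[0.08,[-0.01,0,-0.04],0]]}}

```text
time: 27.73
eef_pos: [0.617, -0.1471, 0.1544]
orientation: [-0.0, 1.0, 0.0, 0.001]
ft_force: [1.9, -0.4, 0.6]
opening: 0.936
grip_force: 0.0
```

Emit:
{"fn": "send_rows", "kwargs": {"commands": [[0.0854,[-0.02,0,-0.02],0],[0.0854,[-0.02,0,-0.01],0],[0.0854,[-0.01,0,0],0],[0.0854,[0,0,0],0],[0.0854,[0,0,0],0],[0.0854,[0,0,0],0]]}}

```text
time: 28.23
eef_pos: [0.5663, -0.1474, 0.1811]
orientation: [-0.0, 1.0, 0.0, -0.0]
ft_force: [0.2, -0.3, -0.3]
opening: 1.007
grip_force: 0.0
```

```bash
cat > chk.py <<'E'
from pd import *
import sys
n=sys.argv[1];im,cm=look(n,("jar","loupe")); i=im.astype(int)
s=proj(cm,[.6265,-.148,.04])[0];c=blob(win(blue(i),s,70),s);print("box",s,cv2.boundingRect(c.astype(np.int32)))
print(fit([(cm,c)],BOX,[.627,-.148,.01,0],False,True),fit([(cm,c)],BOX,[.627,-.148,.01,0],True,True))
s=proj(cm,[.527,-.148,.03])[0]
run({"dish":(DISH,[.527,-.149,.01,0],[(n,s,44,70)])})
s=proj(cm,[.5265,-.0435,.04])[0]; c=blob(win(red(i),s,50),s);print("jar",s,fit([(cm,c)],JAR,[.5265,-.0435,.01,0],False))
s=proj(cm,[.526,.062,.03])[0]
run({"plinth":(PLINTH,[.526,.062,.01,0],[(n,s,46,90)])})
s=proj(cm,[.526,.062,.06])[0]; c=blob(win(brown(i),s,40),s);print("cone",s,fit([(cm,c)],CONE,[.526,.062,.04,0],False))
plan([.6265,-.148,0],0)
E
python3 chk.py w14
```

```text
jar 0.69 [ 0.5365 -0.0488  0.0719] [219 216]
box [321.667  118.7649] (292, 88, 60, 60)
(array([ 0.6275, -0.1479,  0.01  , -0.0013]), np.float64(0.433014672863588)) (array([ 0.6274, -0.1479,  0.0072, -0.0006]), np.float64(0.3216724078377206))
dish w14 (284, 175, 78, 73)
(array([ 0.5267, -0.1487,  0.0081,  0.    ]), np.float64(0.3491728729365653))
   (array([ 0.5273, -0.1487,  0.01  ,  0.    ]), np.float64(0.4130920905409767))
jar [224.5396 214.5493] (array([ 0.5222, -0.0429,  0.01  ,  0.    ]), np.float64(8.33262640944428))
plinth w14 (88, 173, 90, 76)
(array([0.5257, 0.0647, 0.0093, 0.    ]), np.float64(1.3445635061770136))
   (array([0.5259, 0.0643, 0.01  , 0.    ]), np.float64(1.3452401025814307))
cone [117.4422 221.3337] (array([0.524 , 0.0616, 0.04  , 0.    ]), np.float64(6.232480092520564))
t 28.38 at [ 0.5664 -0.1473  0.181 ] yaw 0.02 roll 0.02 shift [0.0601 0.0007 0.181 ] tilt [-0.0013  0.0005 -1.    ]
```

The box is square with a 31 mm gap to the dish. Now the loupe.

Emit:
{"fn": "send_rows", "kwargs": {"commands": [[0.0854,[-0.004,-0.015,-0.01],0],[0.0854,[-0.009,-0.03,-0.01],0],[0.0854,[-0.011,-0.037,0],0],[0.0854,[-0.011,-0.039,0],0],[0.0854,[-0.011,-0.039,0],0],[0.0854,[-0.011,-0.039,0],0],[0.0854,[-0.011,-0.039,0],0],[0.0854,[-0.011,-0.039,0],0],[0.0854,[-0.011,-0.039,0],0],[0.0854,[-0.011,-0.039,0],0]]}}

```text
time: 29.22
eef_pos: [0.464, 0.21, 0.2023]
orientation: [-0.0, 1.0, 0.0, 0.0]
ft_force: [1.4, -0.3, -0.2]
opening: 1.0
grip_force: 0.0
```

Emit:
{"fn": "send_rows", "kwargs": {"commands": [[0.0854,[-0.011,-0.039,0],0],[0.0854,[-0.011,-0.037,0],0],[0.0854,[-0.005,-0.03,0],0],[0.0854,[0,-0.015,0],0],[0.0854,[0,-0.005,0],0],[0.0854,[0,0,0],0],[0.0854,[0,0,0],0]]}}

```text
time: 29.8
eef_pos: [0.4382, 0.3328, 0.2017]
orientation: [0.0, 1.0, -0.0, -0.0]
ft_force: [0.5, -0.2, -0.4]
opening: 1.0
grip_force: 0.0
```

```bash
cat > lp.py <<'E'
from pd import *
import sys
im,cm=look(sys.argv[1],("loupe",)); i=im.astype(int)
x,y=map(float,sys.argv[2:4])
s=proj(cm,[x,y,.01])[0]; r=int(sys.argv[4])
dark=win(i.max(2)<int(sys.argv[5]),s,r)|win((i[:,:,2]>i[:,:,0]+8),s,r);c=hullc(blob(dark,s,5));print(s,cv2.boundingRect(c.astype(np.int32)))
print(fit([(cm,c)],LOUPE,[x,y,0,0],False),fit([(cm,c)],LOUPE,[x,y,0,0],True))
u,v=map(int,s);print(i[v-24:v+25:4,u-28:u+29:4].max(2))
plan([x,y,.05],0)
E
python3 lp.py w15 .442 .336 30 70
```

```text
loupe 0.69 [0.4437 0.3348 0.0317] [318 168]
[317.497  165.8841] (304, 156, 30, 32)
(array([0.4354, 0.3343, 0.    , 0.    ]), np.float64(0.6196028630947565)) (array([ 0.4329,  0.3344, -0.0117,  0.    ]), np.float64(0.3665769666688107))
[[120 117 120 124 120 117 121 125 118 119 115 121 119 115 123]
 [123 118 120 122 120 120 114  81  83  83 121 126 120 122 120]
 [122 120 125 119 126 123  78  82  82  80  83 119 123 120 118]
 [118 120 118 119 119  79  79  80  79  79  81 113 115 120 125]
 [121 122 118 119 118  80  49  16  10  48  80  81 117 125 123]
 [121 117 121 123 114  25  16  15  13  19  25  78 123 118 123]
 [121 121 122 119  94  19  22  29  24  24  24  63 123 119 121]
 [120 123 123 108  46  15  76  82  82  72  22  33 122 122 123]
 [119 121 121 103  23  23  82  84  84  83  26  36 124 122 119]
 [117 118 119 105  57  30  82  82  84  83  26  57 127 120 124]
 [118 118 122 104 104  13  79  82  87  78  14 122 125 119 121]
 [121 120 121 118 105 105  23  24  22  21 116 122 120 116 119]
 [115 120 123 117 117 119 109 113 118 122 126 126 125 121 120]]
t 29.9 at [0.4386 0.3319 0.2019] yaw -0.12 roll -0.12 shift [ 0.0034 -0.0041  0.1519] tilt [-0.0001 -0.0011 -1.    ]
```

Emit:
{"fn": "send_rows", "kwargs": {"commands": [[0.0854,[-0.004,-0.002,0.02],0],[0.0854,[0,0,0.035],0],[0.0854,[0,0,0.035],0],[0.0854,[0,0,0.03],0],[0.0854,[0,0,0.02],0],[0.0854,[0,0,0.01],0],[0.0854,[0,0,0],0],[0.0854,[0,0,0],0]]}}

```text
time: 30.57
eef_pos: [0.4346, 0.335, 0.0525]
orientation: [0.0, 1.0, -0.0, 0.0]
ft_force: [0.7, -0.2, 1.4]
opening: 0.996
grip_force: 0.0
```

```bash
python3 lp.py w16 .435 .334 50 70 | grep -v "^ *\["; python3 lp.py w17 .435 .334 50 70 | grep array
```

```text
loupe 0.77 [0.4443 0.3362 0.031 ] [319 206]
(array([0.4351, 0.3355, 0.    , 0.    ]), np.float64(0.6256700187414879)) (array([ 0.4337,  0.3355, -0.004 ,  0.    ]), np.float64(0.37494263528545946))
t 30.67 at [0.4351 0.336  0.0535] yaw -0.04 roll -0.04 shift [-0.0001  0.002   0.0035] tilt [ 0.0019  0.0015 -1.    ]
(array([0.4349, 0.3349, 0.    , 0.    ]), np.float64(0.6558913407053728)) (array([ 0.4334,  0.3349, -0.0043,  0.    ]), np.float64(0.36574791740685114))
```

Emit:
{"fn": "send_rows", "kwargs": {"commands": [[0.0854,[0,0,0.02],0],[0.0854,[0,0,0.025],0],[0.0854,[0,0,0.015],0],[0.0854,[0,0,0.008],0],[0.0854,[0,0,0.004],0],[0.07,[0,0,0],0],[0.055,[0,0,0],0],[0.045,[0,0,0],0],[0.038,[0,0,0],0],[0.028,[0,0,0],0]], "newtons": 25}}

```text
time: 31.6
eef_pos: [0.4346, 0.3359, -0.019]
orientation: [-0.0, 1.0, -0.0, 0.001]
ft_force: [-0.9, -0.5, 4.3]
opening: 0.403
grip_force: 24.4
```

Emit:
{"fn": "send_rows", "kwargs": {"commands": [[0.028,[0,0,0],0],[0.028,[0,0,0],0],[0.028,[0,0,0],0],[0.028,[0,0,0],0]]}}

```text
time: 31.93
eef_pos: [0.4346, 0.3359, -0.019]
orientation: [-0.0, 1.0, -0.0, 0.001]
ft_force: [-1.1, -0.5, 5.2]
opening: 0.399
grip_force: 24.5
```

```bash
python3 - <<'E'
from pd import *
plan([.6274,-.148,.19],0)
E
```

```text
t 31.93 at [ 0.4346  0.3359 -0.019 ] yaw -0.0 roll -0.0 shift [ 0.1928  0.4839 -0.209 ] tilt [ 0.0013  0.0009 -1.    ]
```

Emit:
{"fn": "send_rows", "kwargs": {"commands": [[0.028,[0,0,-0.01],0],[0.028,[0,0,-0.03],0],[0.028,[0,0,-0.04],0],[0.028,[0,0,-0.04],0],[0.028,[0.003,0.01,-0.035],0],[0.028,[0.007,0.02,-0.03],0],[0.028,[0.013,0.032,-0.014],0],[0.028,[0.015,0.037,-0.01],0],[0.028,[0.015,0.037,0],0],[0.028,[0.015,0.037,0],0]]}}

```text
time: 32.77
eef_pos: [0.5028, 0.1611, 0.1911]
orientation: [-0.0, 1.0, 0.0, 0.001]
ft_force: [0.8, -0.7, -0.4]
opening: 0.405
grip_force: 25.4
```

Emit:
{"fn": "send_rows", "kwargs": {"commands": [[0.028,[0.015,0.037,0],0],[0.028,[0.015,0.037,0],0],[0.028,[0.015,0.037,0],0],[0.028,[0.015,0.037,0],0],[0.028,[0.015,0.037,0],0],[0.028,[0.015,0.037,0],0],[0.028,[0.015,0.037,0],0],[0.028,[0.01,0.037,0],0],[0.028,[0.009,0.025,0],0],[0.028,[0,0.01,0],0]]}}

```text
time: 33.6
eef_pos: [0.6264, -0.1744, 0.1894]
orientation: [0.001, 1.0, -0.003, 0.0]
ft_force: [-1.1, -0.4, -0.6]
opening: 0.405
grip_force: 25.4
```

Emit:
{"fn": "send_rows", "kwargs": {"commands": [[0.028,[0,0,0],0],[0.028,[0,0,0],0]]}}

```text
time: 33.77
eef_pos: [0.6257, -0.1676, 0.1894]
orientation: [-0.001, 1.0, -0.0, -0.0]
ft_force: [-0.0, 1.1, -0.3]
opening: 0.403
grip_force: 25.4
```

```bash
python3 - <<'E'
from pd import *
im,cm=look("w18",("ring_box","loupe")); i=im.astype(int)
s=proj(cm,[.6275,-.148,.04])[0];c=blob(win(blue(i),s,70),s);print("box",s,cv2.boundingRect(c.astype(np.int32)))
print(fit([(cm,c)],BOX,[.627,-.148,.01,0],False,True),fit([(cm,c)],BOX,[.627,-.148,.01,0],True,True))
plan([.6274,-.148,.031],0)
E
```

```text
ring_box 0.92 [ 0.3443 -0.3274  0.0269] [436 372]
ring_box 0.65 [ 0.6301 -0.1487  0.0527] [303 175]
loupe 0.85 [ 0.6348 -0.1643  0.2384] [315 260]
box [303.8101 175.2337] (274, 146, 56, 57)
(array([ 0.6277, -0.1468,  0.01  ,  0.0069]), np.float64(0.5661880534702907)) (array([ 0.6268, -0.1466,  0.0058,  0.0055]), np.float64(0.4306859670520261))
t 33.92 at [ 0.6261 -0.1658  0.1895] yaw 0.18 roll 0.18 shift [ 0.0013 -0.0178  0.1585] tilt [ 0.0003  0.0011 -1.    ]
```

Emit:
{"fn": "send_rows", "kwargs": {"commands": [[0.028,[0.001,-0.01,0],0],[0.028,[0,-0.0085,0.01],0],[0.028,[0,0,0.03],0],[0.028,[0,0,0.03],0],[0.028,[0,0,0.03],0],[0.028,[0,0,0.03],0],[0.028,[0,0,0.015],0],[0.028,[0,0,0.005],0],[0.028,[0,0,0],0],[0.028,[0,0,0],0]]}}

```text
time: 34.75
eef_pos: [0.6277, -0.1489, 0.0396]
orientation: [-0.0, 1.0, 0.001, 0.0]
ft_force: [0.6, -0.0, -0.0]
opening: 0.403
grip_force: 25.4
```

```bash
python3 - <<'E'
from pd import *
plan([.6273,-.1475,.031],0)
E
```

```text
t 34.75 at [ 0.6277 -0.1489  0.0396] yaw 0.07 roll 0.07 shift [-0.0004 -0.0014  0.0086] tilt [ 0.0008  0.0003 -1.    ]
```

Emit:
{"fn": "send_rows", "kwargs": {"commands": [[0.028,[0,-0.001,0.003],0],[0.028,[0,0,0.002],0],[0.028,[0,0,0.0015],0],[0.028,[0,0,0.001],0],[0.028,[0,0,0],0]]}}

```text
time: 35.17
eef_pos: [0.6271, -0.1491, 0.0316]
orientation: [0.0, 1.0, -0.0, 0.0]
ft_force: [-0.5, -0.5, -0.5]
opening: 0.402
grip_force: 25.4
```

Emit:
{"fn": "send_rows", "kwargs": {"commands": [[0.028,[0,0,0.001],0],[0.028,[0,0,0.0005],0],[0.028,[0,0,0],0]]}}

```text
time: 35.42
eef_pos: [0.6273, -0.1491, 0.031]
orientation: [0.0, 1.0, -0.0, 0.0]
ft_force: [-3.6, 0.4, 8.8]
opening: 0.404
grip_force: 26.2
```

Contact made. It is about 1.5 mm to the right of the lid's middle, so I'll lift slightly, correct, set it down and release.

Emit:
{"fn": "send_rows", "kwargs": {"commands": [[0.028,[0,0,-0.003],0],[0.028,[0,-0.0013,0],0],[0.028,[0,0,0],0],[0.028,[0,0,0.0015],0],[0.028,[0,0,0.001],0],[0.028,[0,0,0.0005],0],[0.028,[0,0,0],0]]}}

```text
time: 36.0
eef_pos: [0.6273, -0.1476, 0.031]
orientation: [0.0, 1.0, 0.0, 0.0]
ft_force: [-4.0, 0.2, 11.4]
opening: 0.407
grip_force: 26.6
```

Emit:
{"fn": "send_rows", "kwargs": {"commands": [[0.034,[0,0,0],0],[0.038,[0,0,0],0],[0.045,[0,0,0],0],[0.055,[0,0,0],0],[0.065,[0,0,0],0],[0.075,[0,0,-0.01],0],[0.08,[0,0,-0.03],0],[0.08,[0,0,-0.04],0],[0.08,[0,0,-0.04],0],[0.08,[-0.01,0,-0.03],0]]}}

```text
time: 36.83
eef_pos: [0.6191, -0.1474, 0.184]
orientation: [0.0, 1.0, 0.0, 0.002]
ft_force: [1.2, -0.4, 0.1]
opening: 0.938
grip_force: 0.0
```

Emit:
{"fn": "send_rows", "kwargs": {"commands": [[0.0854,[-0.025,-0.02,-0.03],0],[0.0854,[-0.035,-0.02,-0.03],0],[0.0854,[-0.035,-0.02,-0.03],0],[0.0854,[-0.025,-0.02,0],0],[0.0854,[-0.01,-0.01,0],0],[0.0854,[0,0,0],0],[0.0854,[0,0,0],0],[0.0854,[0,0,0],0]]}}

```text
time: 37.5
eef_pos: [0.5009, -0.0664, 0.2582]
orientation: [0.0, 1.0, -0.0, 0.0]
ft_force: [0.8, -0.6, 0.2]
opening: 0.997
grip_force: 0.0
```

```bash
cat > fin.py <<'E'
from pd import *
im,cm=look("w19",()); i=im.astype(int)
s=proj(cm,[.6273,-.147,.04])[0];c=hullc(blob(win(blue(i),s,60),s,3))
print("box",fit([(cm,c)],BOX,[.627,-.148,.01,0],False,True))
s=proj(cm,[.627,-.148,.065])[0]; m=win((i.max(2)<110)&(i[:,:,2]<1.5*i[:,:,0]+8),s,27);c=hullc(blob(m,s,3));print(cv2.boundingRect(c.astype(np.int32)))
print("loupe",fit([(cm,c)],LOUPE,[.627,-.148,.05,0],False))
s=proj(cm,[.5265,-.0435,.04])[0]; c=blob(win(red(i),s,36),s);print("jar",fit([(cm,c)],JAR,[.5265,-.0435,.01,0],False))
s=proj(cm,[.526,.062,.06])[0]; c=blob(win(brown(i),s,30),s);print("cone",fit([(cm,c)],CONE,[.526,.062,.04,0],False))
for n,p,x in(("plinth",PLINTH,[.526,.0617,.01,0]),("dish",DISH,[.527,-.148,.01,0])):
    s=proj(cm,[x[0],x[1],.035])[0];c=hullc(blob(win(pale(i,90),s,35),s,3));print(n,fit([(cm,c)],p,x,False))
a=proj(cm,[.57,-.045,.03])[0].astype(int);cr=im[max(0,a[1]-110):a[1]+110,max(0,a[0]-150):a[0]+150]
save("fin",cv2.resize(cr,None,fx=2.6,fy=2.6,interpolation=cv2.INTER_CUBIC))
E
python3 fin.py
```

```text
box (array([ 0.6274, -0.1484,  0.01  ,  0.0016]), np.float64(0.684654912521389))
(378, 38, 34, 36)
loupe (array([ 0.6268, -0.1477,  0.05  ,  0.    ]), np.float64(1.3306894932537938))
jar (array([ 0.5259, -0.0436,  0.01  ,  0.    ]), np.float64(0.5243510170499802))
cone (array([0.5259, 0.0613, 0.04  , 0.    ]), np.float64(1.2402856564909268))
plinth (array([0.5253, 0.0645, 0.01  , 0.    ]), np.float64(1.635642922788441))
dish (array([ 0.527 , -0.1489,  0.01  ,  0.    ]), np.float64(0.6701663696757387))
```

View pics/fin.png

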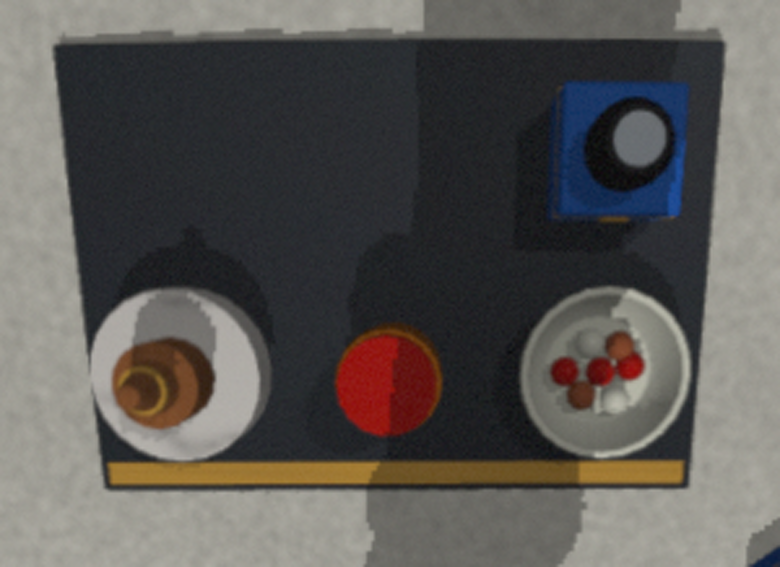

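The final picture shows everything in place. The stand is upright on the plinth (within about 2 mm of centre), and the jar is midway. The box is square behind the dish with a gap of about 31 mm, and the loupe is in the middle of its lid.

```bash
python3 -c "from workcell import job; print(job.sign_off())"
```

```text
the job is handed in; nothing more can be done
None
```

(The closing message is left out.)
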